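Centre a fan-shaft bearing block by tapping, then lock it

ROBOT

A 6-joint arm with a two-finger parallel gripper is mounted at the origin on the work surface. World frame = base frame: x ahead of the robot, y to its left, z up, the work surface at z = 0. Lengths are in mm, angles in rad, forces in N, time in s.
With the tool pointing down it reaches from about 275 to 825 mm from the base axis. Payload 5.2 kg.
Tool frame: the origin (TCP) lies at the very end of the fingers, on their centre line; the grasp point (between the pads) lies 19 mm behind it; z points along the fingers, y is the direction in which the jaws open and shut (so a half turn about z gives the same grasp; the last joint's range is limited). The gripper opens to 93 mm and grips with 3 to 60 N. Pads are 15 mm wide; open, the fingers measure 128 mm over their backs; the gripper's body (75 mm by 188 mm) begins 65 mm behind the grasp point.
Start: joints at [0.989, 0.259, 1.535, -0, 1.348, -0.203], TCP at [203.372, 511.023, 218.653] pointing down, gripper open.
Joint ranges: [-3.14, 3.14], [-0.91, 2.08], [0.19, 2.58], [-1.22, 4.36], [0.22, 2.71], [-3.12, 3.12]. Speed limits (rad/s): [2.57, 2.57, 3.14, 3.14, 3.14, 3.14].

INTERFACE

Orientations are given as [roll, pitch, yaw] about the fixed x, y, z axes, in that order (R = Rz(yaw) Ry(pitch) Rx(roll)).
In Python, from bench import robot gives the robot as it stands. The module is installed in compiled form; this text tells all that it offers. Calls block until the motion is done:
- robot.move_ptp(position, orientation): joint-space move of the TCP to a pose.
- robot.move_linear(position, ori=None, speed=150, f_stop=None): straight line of the TCP; ori=None keeps the orientation; speed is the mean speed in mm/s. With f_stop (N) it stops when the force on the tool has changed by that much, and returns True; else False.
- robot.move_j(angles): joint-space move.
- robot.move_gripper(opening): opening from 0.0 (shut) to 1.0 (fully open); the grip force is fixed at half the most; returns when the fingers have stopped.
- robot.sleep(seconds).
- robot.inverse_kinematics(position, orientation): joint angles nearest the present ones, or None.
- robot.get_image(name): name is "scene" or "top" or "wrist"; returns a dict with "img" (480x640x3 uint8, blue, green, red), "fovy" (degrees; the focal length in pixels is half the picture's height over the tangent of half this angle, whatever the lens; pixels are square), "cx", "cy" (the principal point, pixels), "eye" and "orientation" of the camera in the world. Camera axes: x right, y down, z forward; pixel columns grow to the right and rows downward; lengths in mm; the calibration is good to about 2 mm. A picture is of the moment at which its call begins. There is no depth.
A pose or a line that the arm cannot do raises robot.MotionError and nothing moves.
- robot.hand_in(): hands the job in, once; it reports no verdict.
Readings, each from a call of its own:
- robot.current_t(): time.
- robot.current_qpos(): joint angles.
- robot.current_joint_vel(): joint speeds.
- robot.current_joint_efforts(): joint torques, N m.
- robot.current_tcp_pos(): TCP position.
- robot.current_eef_rot(): TCP orientation.
- robot.current_contact_force(): force on the tool from outside, world axes, zero at the start.
- robot.current_ft_torque(): the same for the moment, N m.
- robot.current_gripper_width(): opening from 0.0 (shut) to 1.0 (fully open).
Only numpy, scipy, OpenCV 4.12 (cv2) and the standard library are available. Lean on these libraries where they do the work, as an engineer would, in place of code of your own. Each camera call takes 0.05 s, during which the arm holds its last target.

TASK

Centre the loose bearing block and the blower shaft it carries under the locking tongue of the alignment bed, by gently tapping or nudging the shaft's two ends in turn, without touching the block; the block must stand centred under the tongue and the shaft must sit centred in the block. Then press the tongue's black knob gently straight down until the tongue is fully home between the shaft's two collars, and let go, leaving the other things on the bench alone.

Things in the scene. Friction and masses are not known exactly. Their poses are not given: they have to be found in the camera images.
- bed: Dark steel bed fixed on the bench: plate 340 (its y axis) x 150 x 12 mm with two guide rails along y, 72 mm apart inside, tops 24 mm above the bench. Origin on the bench under the tongue; the mark to centre on is y = 0 of this frame; z up. A grey post at x = +70 mm carries an arm (24 mm wide in y, top at 107 mm) out over the middle, holding the tongue.
- block_mid (a point): Centre of the loose aluminium bearing block, on the shaft's axis, 50 mm above the bench. Block + shaft 0.85 kg; base 70 (x) x 80 (y) mm between the rails, two end plates with outer faces at y = +-40 mm, two strips on top with a 13 mm gap midway, top 76 mm above the bench. Slides only along the bed's y (axes as the bed's); takes 3 to 8 N at the shaft to slide.
- shaft (a joint): Slide (m) of the shaft in the block: 0 centred, + to the bed's +y, stops at 11 mm. A 0.45 N/mm spring centres it against 2.2 N drag: a push first moves the shaft some mm, then the block slides too; let go, it springs back only partly, up to 4.9 mm off, until nudged from the other end with less force than moves the block. It may be pushed with 15 N at most.
- shaft_groove (a point): Middle of the shaft: centre of the 13 mm gap between two dark collars (30 mm diameter, 10 mm thick), on the shaft's axis.
- shaft_end_left (a point): Centre of the flat end face of the shaft towards the bed's +y, 50 mm above the bench, 90 mm from the shaft's middle. The shaft's end cap is 18 mm in diameter and 12 mm long; the end stands 50 mm clear of the block.
- shaft_end_right (a point): The same end face towards the bed's -y, 90 mm from the shaft's middle.
- tongue (a joint): Travel (m) of the locking tongue straight down: 0 = up, 0.022 = fully home, knob resting on the arm. 8 mm wide along the bed's y, stays where left (about 3 N drag). It enters only when the block's gap and the collars' gap (13 mm each) are both beneath it; if it stops early do not force it (20 N at most): lift off and tap again.
- tongue_top (a point): Centre of the flat top of the black knob (36 mm diameter, 10 mm thick) on the tongue; 140 mm above the bench when up, 118 mm when home.
- spare_collar: loose dark steel collar, 32 mm across, 12 mm high, lying near the bed; leave it alone
- bearing: loose steel bearing ring, 40 mm across, 14 mm high, near the bed; leave it alone
- capacitor: loose upright aluminium can, 48 mm across, 75 mm high, behind the bed; leave it alone
- screwdriver: screwdriver with black handle lying in front of the bed; leave it alone
- wrench: steel wrench lying to the right; leave it alone
- oil: upright white bottle, 52 mm across, 130 mm high, to the left; leave it alone
- cup: small steel bowl, 70 mm across, 50 mm high, to the left; leave it alone
Not all that is in view belongs to the job. Leave any brown or pink look-alike of the part that bears block_mid alone.

How it is judged (in metres and radians):
On the way, in this order (a step that is already met when the one before it is completed fails the run):
1. block centred under the raised tongue and shaft centred in the block, each within 2.8 mm, at rest with the fingers off (y of block_mid in the frame of bed between -0.0028 and 0.0028 m and value of joint shaft between -0.0028 and 0.0028 m and value of joint tongue below 0.004 m and linear speed of block below 0.01 m/s and contact force between the fingers and anything else below 0.2 N), for 0.2 s.
2. tongue pressed fully home (value of joint tongue above 0.0195 m), for 0.2 s.
At the end, for the whole second after the job is handed in: The tongue is down at least 19.5 of its 22 mm, between the collars; the block stands within 3 mm of the middle under the tongue and the shaft within 3 mm of centred in the block; all at rest and released (y of block_mid in the frame of bed between -0.003 and 0.003 m and value of joint shaft between -0.003 and 0.003 m and value of joint tongue above 0.0195 m and linear speed of block below 0.01 m/s); the robot touches nothing.
It fails at once if the shaft is pushed or squeezed harder than 15 N (contact force between the fingers and shaft above 15 N).
It fails at once if the hand touches the block (contact force between any of the arm, the fingers and block_c0 above 1 N or contact force between any of the arm, the fingers and block_c1 above 1 N or contact force between any of the arm, the fingers and block_c2 above 1 N or contact force between any of the arm, the fingers and block_c3 above 1 N or contact force between any of the arm, the fingers and block_c4 above 1 N).
It fails at once if the tongue is forced onto the block or shaft with more than 22 N (contact force between tongue and block above 22 N).
It fails at once if the knob is pressed harder than 25 N (contact force between the fingers and tongue above 25 N).
It fails at once if a bystander is disturbed by more than 20 mm (distance of any of spare_collar, bearing, capacitor, screwdriver, wrench, oil, cup from where it was at the start of the episode above 0.02 m).
It also fails if it takes over 64 s, if anything falls off the work surface, if the arm or the gripper's body presses on something with over 40 N, if the wrist force passes 120 N, or if a joint passes its speed limit or range.

## Working session

There is one attempt and no reset: what is moved stays moved. The work goes in short steps, each a Python script; the robot and the scene stay as the last script left them, time stands still between calls to the robot, and variables do not carry over. Pictures are saved under pics/ and viewed, and the job is handed in when it is done.

```bash
mkdir -p pics; ls; python3 - <<'E'
from bench import robot
import cv2
print(robot.current_t(), robot.current_tcp_pos(), robot.current_eef_rot())
for n in ["scene","top","wrist"]:
    d=robot.get_image(n); cv2.imwrite(f"pics/{n}0.png",d["img"]); print(n,{k:v for k,v in d.items() if k!="img"})
E
```

```text
pics
0.0 [203.0800237  510.56076764 217.82551702] [-3.13981309e+00 -3.60815656e-04  2.76276606e+00]
scene {'fovy': 50.32820145291064, 'cx': 321.4911147153624, 'cy': 239.08127191074232, 'eye': array([1215.39229778,  470.68069437,  750.40270385]), 'orientation': array([-2.22034428e+00,  2.09394220e-03,  2.14863302e+00])}
top {'fovy': 57.21731978732, 'cx': 322.654587292789, 'cy': 238.1818580351764, 'eye': array([ 461.68015276,   17.40187018, 1027.1300632 ]), 'orientation': array([-3.05748016,  0.03354007, -1.56888886])}
wrist {'fovy': 59.0735673127382, 'cx': 319.4977013325141, 'cy': 236.31412652021407, 'eye': array([143.11807812, 534.09743253, 382.92715194]), 'orientation': array([2.90319845e+00, 1.88491687e-03, 1.19218473e+00])}
```

View pics/scene0.png

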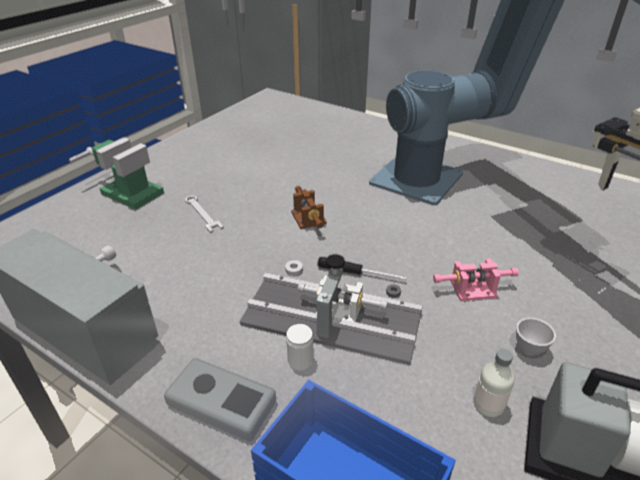

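View pics/top0.png

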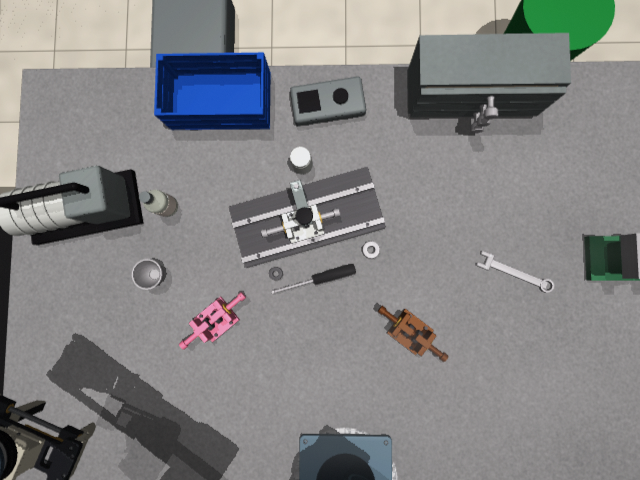

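View pics/wrist0.png

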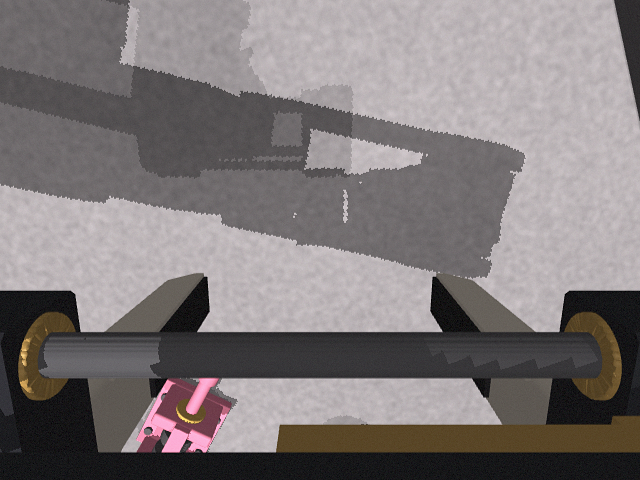

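```bash
cat > h.py <<'E'
from bench import robot
import cv2, numpy as np
from scipy.spatial.transform import Rotation as R
def K(d):
    f=d["img"].shape[0]/2/np.tan(np.radians(d["fovy"])/2); return f
def ray(d,u,v):
    f=K(d); return R.from_euler('xyz',d["orientation"]).as_matrix()@np.array([(u-d["cx"])/f,(v-d["cy"])/f,1.])
def at_z(d,u,v,z):
    r=ray(d,u,v); return d["eye"]+r*(z-d["eye"][2])/r[2]
def proj(d,p):
    f=K(d); c=R.from_euler('xyz',d["orientation"]).as_matrix().T@(np.asarray(p,float)-d["eye"])
    return np.array([d["cx"]+f*c[0]/c[2],d["cy"]+f*c[1]/c[2]])
def save(d,name,box=None,s=1):
    im=d["img"]
    if box: x0,y0,x1,y1=box; im=im[y0:y1,x0:x1]
    if s!=1: im=cv2.resize(im,None,fx=s,fy=s,interpolation=cv2.INTER_CUBIC)
    cv2.imwrite("pics/"+name,im)
E
python3 - <<'E'
from h import *
import pickle
d=robot.get_image("top"); pickle.dump(d,open("top0.pkl","wb"))
save(d,"top_crop.png",(220,140,400,275),4.4)
w=robot.get_image("wrist")
print(ray(w,320,240), ray(d,320,240), K(w),K(d))
E
```

```text
[ 0.22730565 -0.09059773 -0.96963979] [ 0.07982072  0.03960851 -0.99604884] 423.56385674431544 440.03287973713765
```

View pics/top_crop.png

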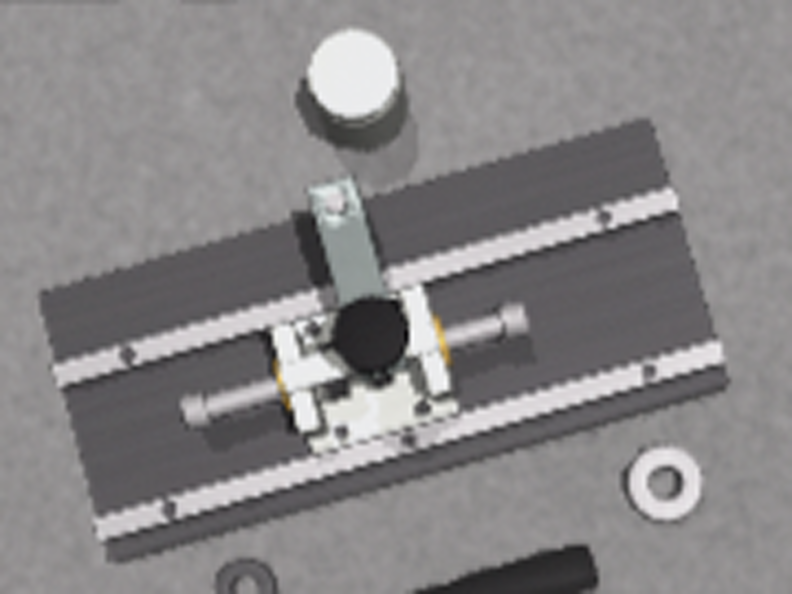

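```bash
python3 - <<'E'
from h import *
import pickle
d=pickle.load(open("top0.pkl","rb"))
c=lambda x,y:(220+x/4.4-0.4,140+y/4.4-0.4)
P=[at_z(d,*c(*q),12)[:2] for q in [(40,292),(652,120),(728,385),(110,560)]]
P=np.array(P);print(P.round(1), P.mean(0))
yl=(P[0]+P[3])/2-(P[1]+P[2])/2; print(np.linalg.norm(yl), np.linalg.norm(P[0]-P[3]),np.linalg.norm(P[1]-P[2]))
yaw=np.arctan2(-yl[0],yl[1]); print("yaw",yaw,np.degrees(yaw))
o=P.mean(0); ey=np.array([-np.sin(yaw),np.cos(yaw)]);ex=np.array([np.cos(yaw),np.sin(yaw)])
for n,q,z in [("endL",(182,412),50),("endR",(527,318),50),("knob",(372,333),140),("spare",(246,590),6),("bearing",(664,484),7),("cap",(353,75),75)]:
    w=at_z(d,*c(*q),z)[:2]; print(n,w.round(1),((w-o)@ex).round(1),((w-o)@ey).round(1))
E
```

```text
[[623.4 272.5]
 [714.6 -53.7]
 [572.8 -92.6]
 [480.7 232.5]] [597.87365179  89.67520352]
338.31092524113626 148.17810835081406 147.04354403767965
yaw 0.274470191604364 15.725983581077097
endL [555.3 188.8] -14.1 106.9
endR [603.1  13. ] -15.7 -75.2
knob [583.3  85.1] -15.3 -0.4
spare [465.1 161.2] -108.4 104.9
bearing [521.1 -59.1] -114.3 -122.4
cap [722.9 100.3] 123.2 -23.6
```

```bash
cat >> h.py <<'E'
YAW=0.2745; O=np.array([583.3,85.1])
def set_bed(o,yaw):
    global O,YAW; O=np.array(o);YAW=yaw
def ex(): return np.array([np.cos(YAW),np.sin(YAW)])
def ey(): return np.array([-np.sin(YAW),np.cos(YAW)])
def W(x,y,z): return np.append(O+x*ex()+y*ey(),z)
def B(p): p=np.asarray(p); return np.array([(p[:2]-O)@ex(),(p[:2]-O)@ey(),p[2]])
def wrap(a): return (a+np.pi)%(2*np.pi)-np.pi
def VIEW(): return [np.pi,0,wrap(YAW+np.pi)]
def TAP(): return [np.pi,0,YAW+np.pi/2]
E
python3 - <<'E'
from h import *
import pickle
robot.move_gripper(0); print(robot.current_t())
robot.move_ptp(W(35,0,195),VIEW()); print(robot.current_t(),B(robot.current_tcp_pos()),robot.current_qpos())
d=robot.get_image("wrist"); pickle.dump(d,open("w1.pkl","wb")); save(d,"w1.png")
print(d["eye"],B(d["eye"]))
E
```

```text
1.7
3.8083 [ 35.0132552    0.96240923 195.1035503 ] [-2.50341371e-02  4.06399647e-01  1.38171373e+00  3.49831995e-04
  1.35346947e+00 -1.87126468e+00]
[554.44446718  76.92548775 360.08957653] [-2.99910360e+01 -4.67205363e-02  3.60089577e+02]
```

View pics/w1.png

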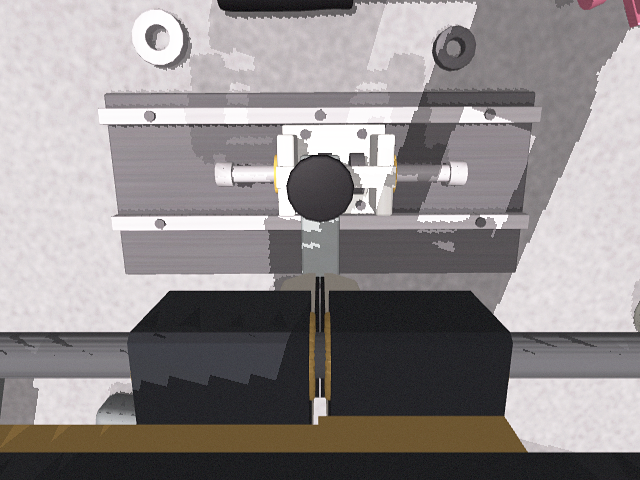

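```bash
python3 - <<'E'
from h import *
import pickle
d=pickle.load(open("w1.pkl","rb"))
save(d,"w1a.png",(200,110,360,230),5)
save(d,"w1b.png",(340,110,500,230),5)
save(d,"w1c.png",(90,80,190,290),2.8)
save(d,"w1d.png",(460,80,560,290),2.8)
a=cv2.imread("pics/w1c.png");b=cv2.imread("pics/w1d.png");cv2.imwrite("pics/w1cd.png",np.hstack([a,b]))
E
```

```text
(no output)
```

View pics/w1a.png

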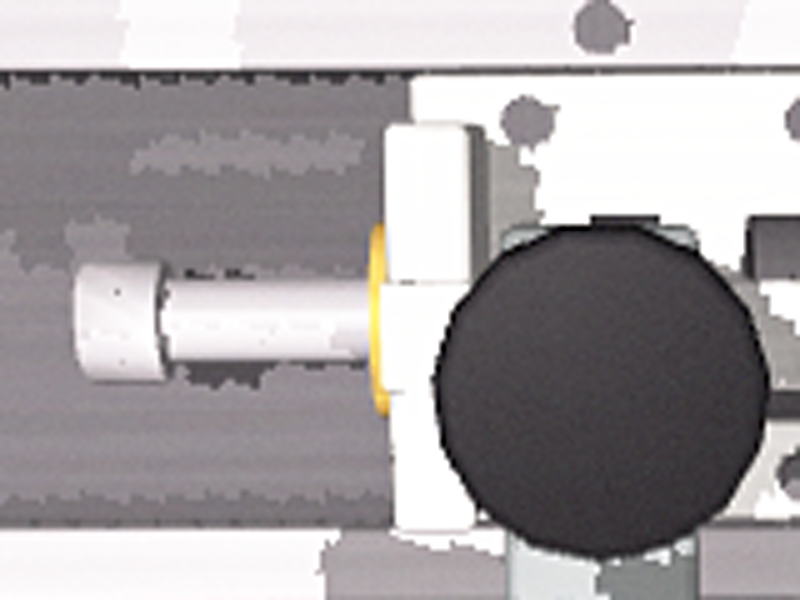

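View pics/w1b.png

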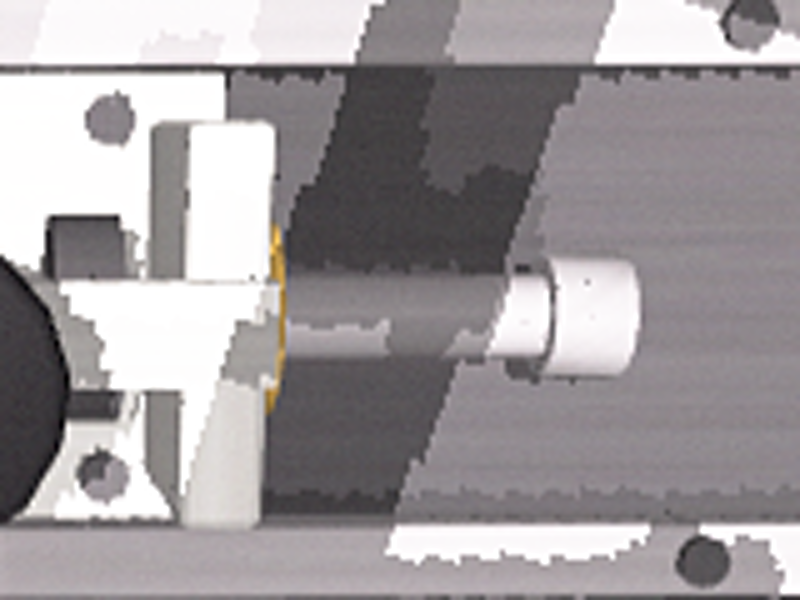

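View pics/w1cd.png

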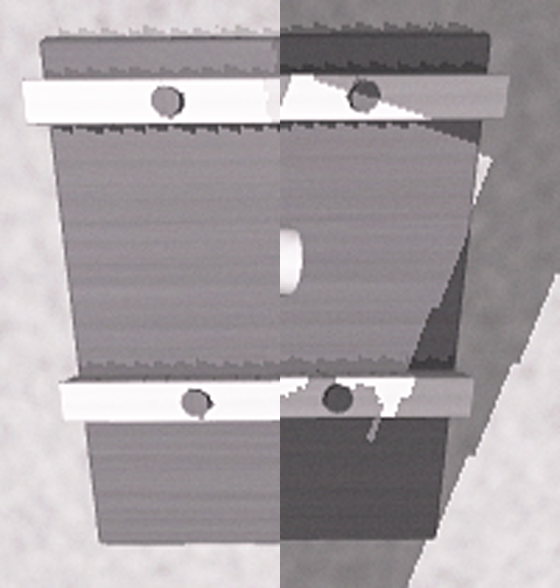

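```bash
cat > meas1.py <<'E'
from h import *
import pickle
d=pickle.load(open("w1.pkl","rb"))
g=lambda u,v,z:B(at_z(d,u,v,z)).round(2)
for n,a,b,z in [("frontrail",(97.9,115.7),(541.4,114.6),24),("backrail",(111.8,223.6),(528.6,222.9),24),("plate f",(104.3,94.3),(535,93.2),12),("plate b",(125,273.9),(516,272),12),
  ("shaft",(215,174.4),(467.6,173),57),("block",(277,150),(395,150),74),("knob",(287,188),(353.5,188),140)]:
    A,C=g(*a,z),g(*b,z); print(n,A[:2],C[:2],"len",(C-A)[1].round(2),"mid",((A+C)/2)[:2],"ang",((A-C)[0]/(C-A)[1]).round(4))
E
python3 meas1.py
```

```text
frontrail [ -42.84 -169.19] [-44.   169.42] len 338.61 mid [-43.42    0.115] ang 0.0034
backrail [  41.35 -168.25] [ 40.44 169.59] len 337.84 mid [40.895  0.67 ] ang 0.0027
plate f [ -59.41 -168.25] [-60.58 168.45] len 336.7 mid [-59.995   0.1  ] ang 0.0035
plate b [  88.31 -167.95] [ 86.26 169.86] len 337.81 mid [87.285  0.955] ang 0.0061
shaft [ -1.48 -74.25] [ -2.65 105.31] len 179.56 mid [-2.065 15.53 ] ang 0.0065
block [-19.18 -28.11] [-19.26  50.04] len 78.15 mid [-19.22   10.965] ang 0.001
knob [ -2.29 -16.87] [-2.33 17.73] len 34.6 mid [-2.31  0.43] ang 0.0012
```

```bash
python3 - <<'E'
from h import *
o=O+0.4*ey()-2.2*ex()
s=open('h.py').read().replace("YAW=0.2745; O=np.array([583.3,85.1])",f"YAW=0.2785; O=np.array([{o[0]:.2f},{o[1]:.2f}])")
open('h.py','w').write(s)
E
cat >> h.py <<'E'
def F():
    f=robot.current_contact_force(); return np.array([f[:2]@ex(),f[:2]@ey(),f[2]])
E
python3 meas1.py | tail -3
python3 - <<'E'
from h import *
robot.move_ptp(W(0,130,195),TAP()); print(robot.current_t(),B(robot.current_tcp_pos()),robot.current_qpos())
robot.move_linear(W(0,130,44),speed=200)
print(robot.current_t(),B(robot.current_tcp_pos()),F())
robot.sleep(0.1); f0=F();print(f0)
robot.move_linear(W(0,118,44),speed=60)
robot.sleep(.1);print(robot.current_t(),B(robot.current_tcp_pos()),F())
d=robot.get_image("scene"); save(d,"s1.png",(230,240,440,370),3.7)
E
```

```text
shaft [  0.42 -74.65] [-3.0000e-02  1.0491e+02] len 179.56 mid [ 0.195 15.13 ] ang 0.0025
block [-17.09 -28.44] [-16.86  49.71] len 78.15 mid [-16.975  10.635] ang -0.0029
knob [ -0.16 -17.27] [-0.05 17.33] len 34.6 mid [-0.105  0.03 ] ang -0.0032
5.4167 [5.57864307e-02 1.30014076e+02 1.95049000e+02] [ 1.76721969e-01  3.36049527e-01  1.48626658e+00 -1.10816053e-04
  1.31914289e+00 -1.02706824e-01]
6.325 [  0.885848   129.80005441  44.91532678] [0.10387169 0.42701523 0.30474191]
[ 0.01907207 -0.95778705  0.84764564]
6.875 [2.35360344e-02 1.17820976e+02 4.41316939e+01] [-0.80377963  0.13381695 -0.66071382]
```

View pics/s1.png

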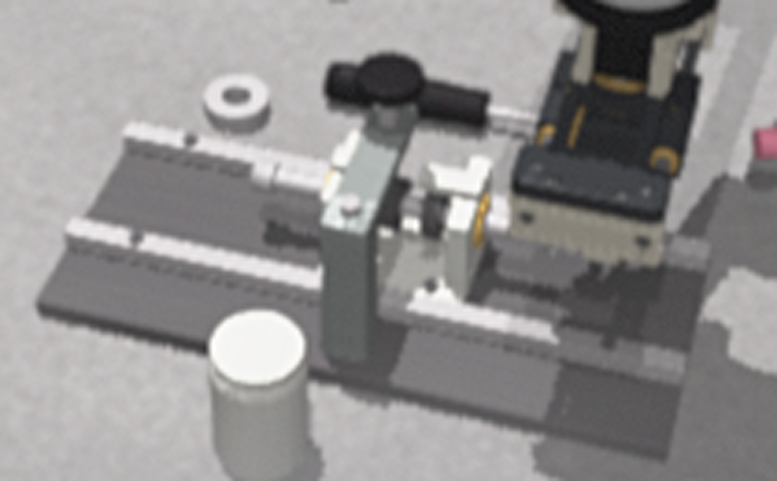

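```bash
cat >> h.py <<'E'
def Fm(n=6):
    a=[]
    for _ in range(n): robot.sleep(0.02); a.append(F())
    return np.mean(a,0)
def step(y,z=44,speed=20,n=6,x=0):
    st=robot.move_linear(W(x,y,z),speed=speed,f_stop=11)
    f=Fm(n); p=B(robot.current_tcp_pos())
    print(f"t {robot.current_t():.2f} cmd {y:.2f} pos {p.round(2)} F {f.round(2)} {'STOP' if st else ''}"); return f
E
python3 - <<'E'
from h import *
f0=Fm(); print(f0)
for y in np.arange(115,99,-2):
    f=step(y)
    if abs(f[1])>10: break
E
```

```text
[ 0.05640366 -0.16160511 -0.05722293]
t 7.42 cmd 115.00 pos [  0.   114.98  43.98] F [ 0.19  0.11 -0.12] 
t 7.78 cmd 113.00 pos [2.0000e-02 1.1291e+02 4.4020e+01] F [-0.3  -0.03 -0.1 ] 
t 8.12 cmd 111.00 pos [2.0000e-02 1.1098e+02 4.4030e+01] F [ 0.38  0.81 -0.09] 
t 8.47 cmd 109.00 pos [1.0000e-02 1.0906e+02 4.4000e+01] F [-0.17  2.    0.34] 
t 8.82 cmd 107.00 pos [1.0000e-02 1.0706e+02 4.3990e+01] F [0.2  3.1  0.16] 
t 9.18 cmd 105.00 pos [-4.000e-02  1.050e+02  4.401e+01] F [-0.07  3.63  0.07] 
t 9.53 cmd 103.00 pos [-4.0000e-02  1.0291e+02  4.4010e+01] F [-0.11  3.38  0.35] 
t 9.88 cmd 101.00 pos [-5.0000e-02  1.0089e+02  4.3990e+01] F [0.19 2.92 0.87]
```

```bash
python3 - <<'E'
from h import *
import pickle
for y in (98,95):
    step(y)
robot.move_linear(W(0,112,44),speed=60)
robot.move_linear(W(0,112,195),speed=250)
robot.move_ptp(W(35,0,195),VIEW()); print(robot.current_t(),B(robot.current_tcp_pos()))
d=robot.get_image("wrist"); pickle.dump(d,open("w2.pkl","wb"))
save(d,"w2a.png",(200,110,360,230),5)
save(d,"w2b.png",(340,110,500,230),5)
E
```

```text
t 10.28 cmd 98.00 pos [1.000e-02 9.781e+01 4.400e+01] F [0.28 2.66 0.15] 
t 10.68 cmd 95.00 pos [ 0.   94.85 44.  ] F [-0.5   2.42  0.45] 
13.3917 [ 34.63377446   0.29208572 194.13469071]
```

View pics/w2a.png

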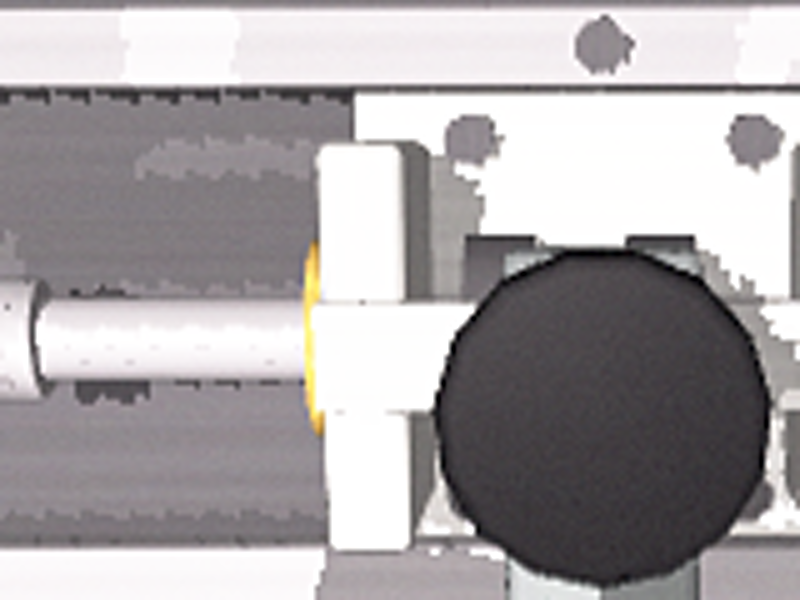

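View pics/w2b.png

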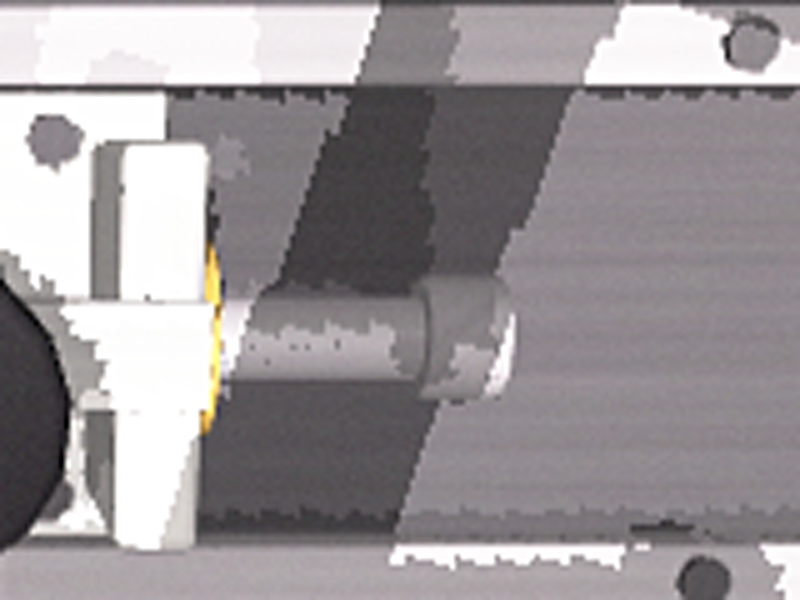

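```bash
python3 - <<'E'
from h import *
import pickle
d=pickle.load(open("w2.pkl","rb"))
a=[d["img"][y0:y0+200,x0:x0+130] for y0,x0 in ((90,90),(90,430))]
cv2.imwrite("pics/w2cd.png",cv2.resize(np.hstack(a),None,fx=3,fy=3,interpolation=cv2.INTER_CUBIC))
g=lambda u,v,z:B(at_z(d,u,v,z)).round(2)
for n,a,b,z in [("block",(263.4,155),(381.6,155),74),("knob",(287.4,192),(354,192),140),("collars",(293,158),(339,158),60),("hole",(320.6,119),(320.6,119),24)]:
    A,C=g(*a,z),g(*b,z); print(n,A[:2],C[:2],"len",(C-A)[1].round(2),"mid",((A+C)/2)[:2],"ang",((A-C)[0]/(C-A)[1]).round(4))
E
```

```text
block [-16.58 -37.65] [-16.54  40.61] len 78.26 mid [-16.56   1.48] ang -0.0005
knob [ -0.82 -17.22] [-0.8  17.37] len 34.59 mid [-0.81   0.075] ang -0.0006
collars [-13.85 -18.94] [-13.84  13.06] len 32.0 mid [-13.845  -2.94 ] ang -0.0003
hole [-41.2    0.37] [-41.2    0.37] len 0.0 mid [-41.2    0.37] ang nan<stdin>:8: RuntimeWarning: invalid value encountered in scalar divide
```

View pics/w2cd.png

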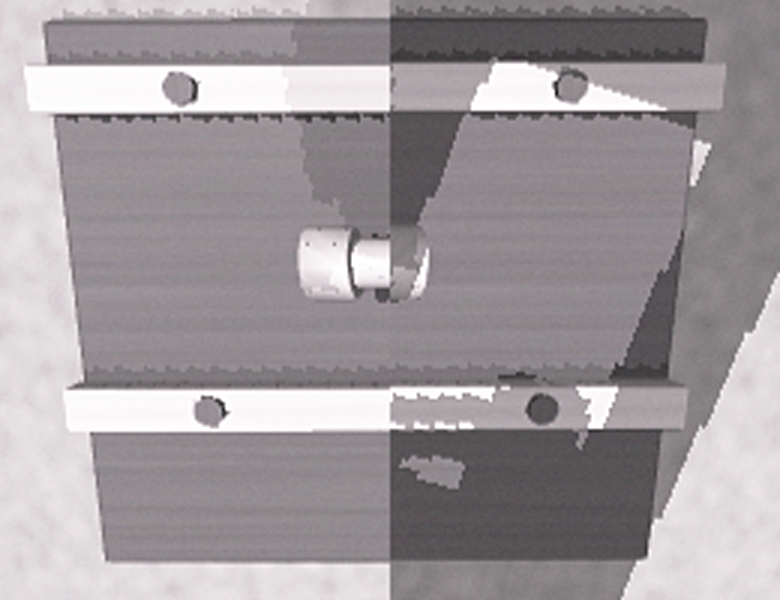

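```bash
python3 - <<'E'
from h import *
robot.move_ptp(W(0,110,195),TAP())
robot.move_linear(W(0,110,44),speed=250)
robot.sleep(0.2); print(Fm())
step(99,speed=50); step(95.5); step(93.5)
robot.move_linear(W(0,110,44),speed=60)
robot.sleep(0.1); print(Fm())
robot.move_linear(W(0,110,180),speed=250)
robot.move_linear(W(0,-118,180),speed=300)
robot.move_linear(W(0,-118,44),speed=250)
robot.sleep(0.2); print(robot.current_t(),B(robot.current_tcp_pos()),Fm())
E
```

```text
[-0.35014487 -0.19916836 -0.18476601]
t 16.49 cmd 99.00 pos [-9.000e-02  9.884e+01  4.394e+01] F [ 0.1  -0.43 -0.28] 
t 16.92 cmd 95.50 pos [-0.14 95.8  43.9 ] F [-0.05  2.22 -0.58] 
t 17.27 cmd 93.50 pos [-8.000e-02  9.372e+01  4.393e+01] F [-0.04  4.25 -0.22] 
[ 0.03046562 -0.02384589  0.05113921]
20.3833 [   1.35998862 -118.42301817   46.13364821] [0.23947485 0.26663658 0.179367  ]
```

```bash
python3 - <<'E'
from h import *
step(-107,speed=60)
for y in (-103,-101.5,-100,-99,-98.2):
    f=step(y,speed=15,n=8)
    if f[1]<-3: break
E
```

```text
t 20.92 cmd -107.00 pos [ 3.0000e-02 -1.0686e+02  4.4020e+01] F [-0.02  0.17  0.25] 
t 21.47 cmd -103.00 pos [  -0.   -103.03   43.99] F [0.16 0.04 0.03] 
t 21.85 cmd -101.50 pos [ 1.0000e-02 -1.0149e+02  4.4010e+01] F [ 0.26 -0.28 -0.25] 
t 22.23 cmd -100.00 pos [ 3.0000e-02 -1.0005e+02  4.4010e+01] F [ 0.08 -1.   -0.47] 
t 22.62 cmd -99.00 pos [ 2.000e-02 -9.909e+01  4.401e+01] F [ 0.2  -1.82 -0.78] 
t 23.00 cmd -98.20 pos [ 3.000e-02 -9.827e+01  4.401e+01] F [ 0.03 -2.65 -0.66]
```

```bash
cat > look.py <<'E'
from h import *
import pickle,sys
n=sys.argv[1]
d=robot.get_image("wrist"); pickle.dump(d,open(n+".pkl","wb"))
a=[d["img"][125:225,x0:x0+130] for x0 in (180,325)]
cv2.imwrite(f"pics/{n}.png",cv2.resize(np.hstack(a),None,fx=3,fy=3,interpolation=cv2.INTER_CUBIC))
b=d["img"][110:225,240:400]
cv2.imwrite(f"pics/{n}z.png",cv2.resize(b,None,fx=5,fy=5,interpolation=cv2.INTER_CUBIC))
E
python3 - <<'E'
from h import *
robot.move_linear(W(0,-115,44),speed=60)
robot.move_linear(W(0,-115,195),speed=250)
robot.move_ptp(W(35,0,195),VIEW()); robot.sleep(0.1); print(robot.current_t(),B(robot.current_tcp_pos()))
E
python3 look.py w3
```

```text
25.525 [ 34.7397924   -0.38466779 194.44964078]
```

View pics/w3.png

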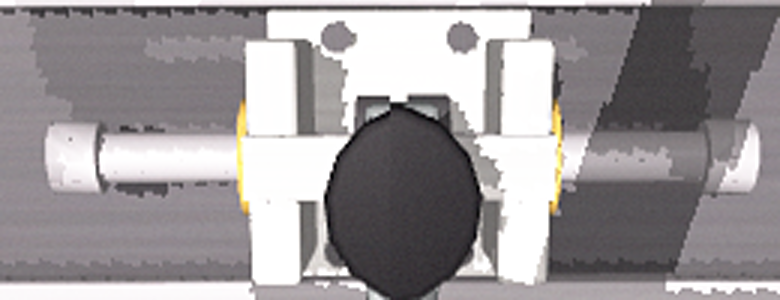

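View pics/w3z.png

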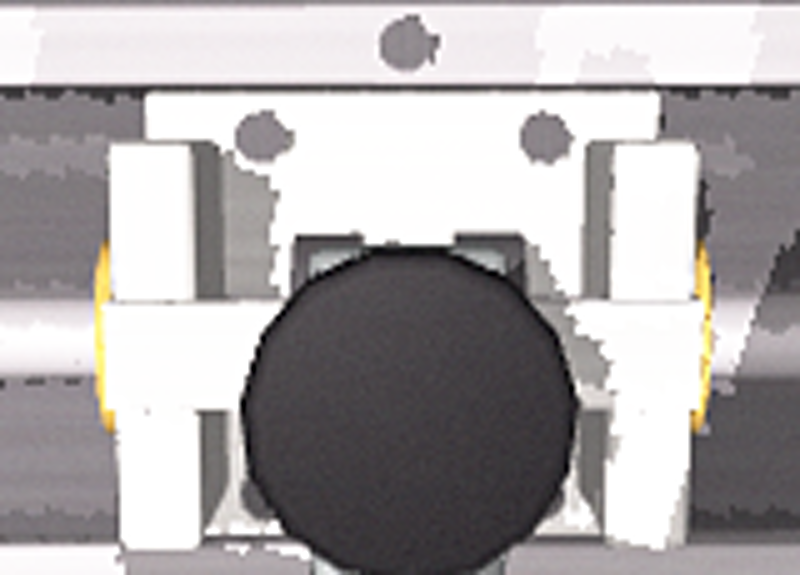

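```bash
python3 - <<'E'
from h import *
import pickle
d=pickle.load(open("w3.pkl","rb"))
g=lambda u,v,z:B(at_z(d,u,v,z)).round(2)
for n,a,b,z in [("block",(261.8,155),(380,155),74),("knob",(288.6,192),(355.8,192),140),("collars",(299,158),(345,158),60),("hole",(321.6,119),(321.7,119),24),("shaft",(195,177),(448.3,177),57)]:
    A,C=g(*a,z),g(*b,z); print(n,"len",(C-A)[1].round(2),"mid",((A+C)/2)[:2])
a=[d["img"][90:290,x0:x0+130] for x0 in (90,430)]
cv2.imwrite("pics/w3cd.png",cv2.resize(np.hstack(a),None,fx=3,fy=3,interpolation=cv2.INTER_CUBIC))
E
```

```text
block len 78.33 mid [-16.375  -0.275]
knob len 34.94 mid [-0.63  0.17]
collars len 32.03 mid [-13.65    0.535]
hole len 0.07 mid [-41.      0.475]
shaft len 180.02 mid [-0.185  0.31 ]
```

View pics/w3cd.png

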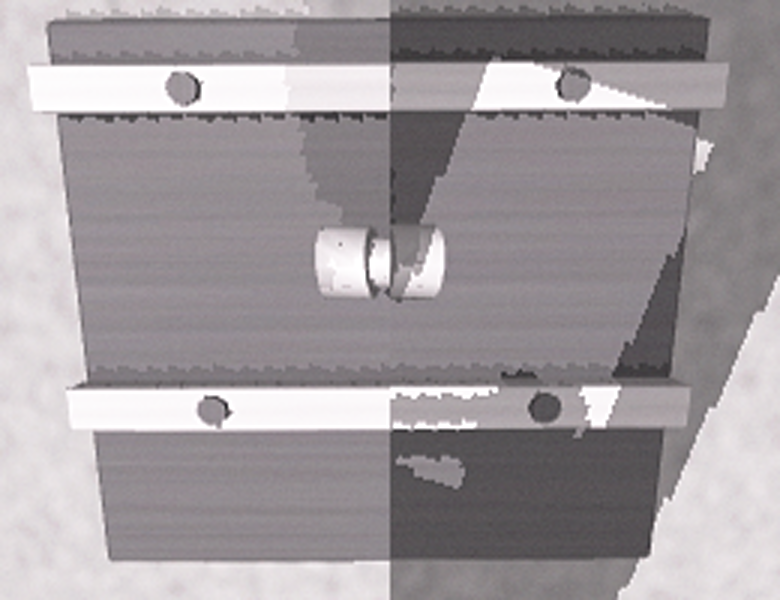

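```bash
python3 - <<'E'
from h import *
robot.move_linear(W(-0.3,0.2,195),speed=100)
robot.move_linear(W(-0.3,0.2,146),speed=120)
robot.sleep(0.3); print(B(robot.current_tcp_pos()),Fm())
for z,s in ((137,20),(133,20),(128,20),(124,20),(121,15),(119.5,10),(118.5,8),(117.5,8),(116.5,8)):
    st=robot.move_linear(W(-0.3,0.2,z),speed=s,f_stop=9)
    f=Fm(3); p=B(robot.current_tcp_pos()); print(z,st,p.round(2),f.round(2),round(robot.current_t(),2))
    if st or f[2]>8: break
E
```

```text
[1.62916385e-01 6.37041021e-02 1.46782671e+02] [-0.16229257  0.02923094 -0.21206872]
137 False [ -0.57   0.27 136.75] [-0.03  0.47 -0.15] 27.68
133 False [ -0.43   0.25 132.79] [ 0.3  -0.22 -0.24] 28.08
128 False [ -0.4    0.22 127.75] [0.19 0.06 0.07] 28.53
124 False [ -0.43   0.26 123.76] [0.37 0.07 0.08] 28.93
121 False [ -0.37   0.22 120.82] [-0.27 -0.04  0.32] 29.33
119.5 False [ -0.31   0.22 119.42] [-0.04 -0.08  0.53] 29.68
118.5 False [ -0.31   0.2  118.48] [-0.3  -0.06  0.6 ] 30.01
117.5 True [ -0.29   0.18 118.26] [-0.54 -0.28  4.56] 30.27
```

```bash
python3 - <<'E'
from h import *
print(Fm(),robot.current_gripper_width())
d=robot.get_image("scene"); save(d,"s2.png",(230,240,440,370),3.7)
E
```

```text
[-0.61892371  0.03448333  5.2759218 ] 0.004603527000745421
```

View pics/s2.png

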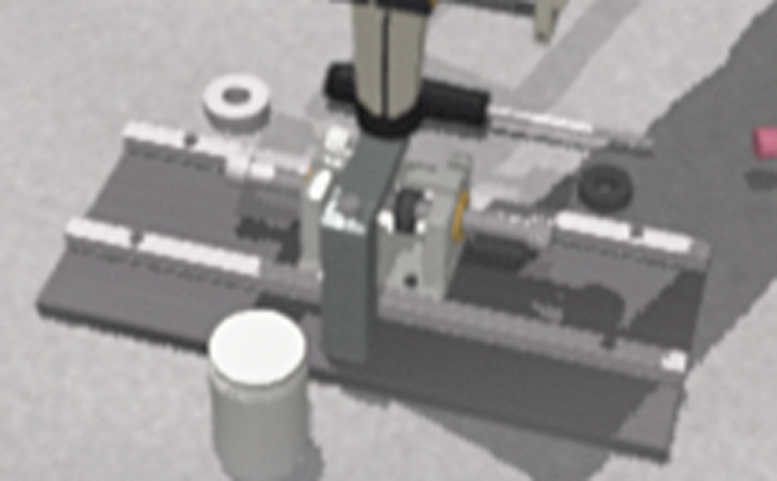

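Knob now rests on the arm (at about (388,120) in the crop). I'll release and check.

```bash
python3 - <<'E'
from h import *
robot.sleep(0.3)
robot.move_linear(W(-0.3,0.2,122),speed=15)
robot.move_linear(W(-0.3,0.2,195),speed=120)
robot.move_linear(W(35,0,195),speed=120); robot.sleep(0.1)
print(robot.current_t(),Fm())
d=robot.get_image("scene"); save(d,"s3.png",(230,240,440,370),3.7)
E
python3 look.py w4
```

```text
32.4583 [ 0.3320169 -0.1911162  0.4983341]
```

View pics/s3.png

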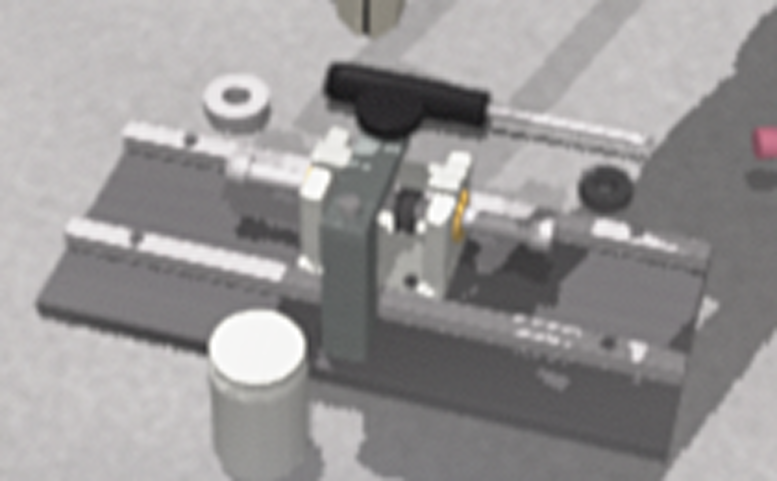

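View pics/w4z.png

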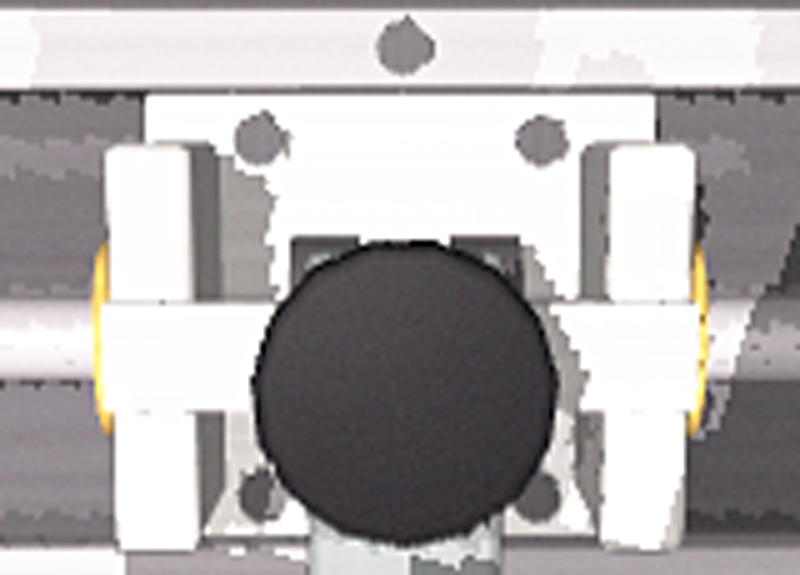

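View pics/w4.png

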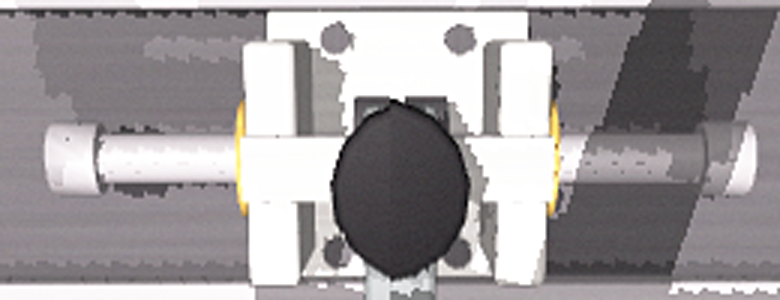

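```bash
python3 - <<'E'
from h import *
robot.hand_in(); print(robot.current_t())
E
```

```text
the job is handed in; nothing more can be done
the job is handed in; nothing more can be done
```

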